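# Hang the slide rack up to drip

### The arm

A 6-joint arm with a two-finger parallel gripper is mounted at the origin on a cart in front of the work surface, level with it; the furniture and walls round the work are solid. World frame = base frame: x ahead of the robot, y to its left, z up, the work surface at z = 0. Lengths are in m, angles in degrees, forces in N, time in s.
With the tool pointing down it reaches from about 0.35 to 0.875 m from the base axis. Payload 4.2 kg.
Tool frame: the origin (TCP) lies at the very end of the fingers, on their centre line; the grasp point (between the pads) lies 19 mm behind it; z points along the fingers, y is the line along which they close (so a half turn about z gives the same grasp; the last joint's range is limited). The gripper opens to 87 mm and grips with 3 to 60 N. Pads are 19 mm wide; open, the fingers measure 117 mm over their backs; the gripper's body (75 mm by 190 mm) begins 51 mm behind the grasp point.
Start: joints at [88.786, 22.042, 0.453, 0, -68.411, -14.817], TCP at [0.173, 0.601, 0.223] pointing down, gripper open.
Joint ranges: [-179.83, 179.83], [-69.29, 118.12], [-61.27, 80.66], [-181.25, 117.63], [-171.15, -9.14], [-177.46, 177.46]. Speed limits (degrees/s): [159.86, 159.86, 180, 180, 180, 180].

### API

Orientations are given as a 3x3 rotation matrix whose columns are the frame's x, y, z axes.
In Python, from station import r gives the robot as it stands.
- The arm moves only by the tool jog_arm, never from a script. Its argument "plan" is text: rows parted by semicolons, each of 7 numbers parted by spaces: the shift along the tool's x, y, z normalised to -1 to 1, where 1 is 0.025 m, then the turn, a rotation vector about the tool's x, y, z normalised to -1 to 1, where 1 is 8 degrees, then the closure, from -1 (fully open) to 1 (shut). A call has exactly 10 rows; each row shifts and turns the commanded pose from where the row before left it, along the tool's axes as they then stand; what a row does not reach is not made up. A row lasts 1/10 s, in which the tool goes at most 50 mm and 8.59 degrees, less where a joint would pass 70% of its speed; a pose out of reach is approached as far as the arm can. A call with a number of a shift or a turn outside -1 to 1 is refused whole. A call with a gripper value outside its range is refused whole. The fingers move at their own pace and stop on an object; the grip force is fixed at half the most. Time passes only in rows, so rows that do not move let the fingers close, or fill a call up. It gives the time, the measured TCP pose, the force, the opening and the grip force at its end, in the units of the state.
- r.sense(): the state, without advancing time (a new reading comes with each control period).
- r.capture(name): name is "scene" or "side" or "wrist"; returns (picture, depth): 400x640x3 uint8, red, green, blue; 400x640 float32, m along the optical axis (not along the pixel's ray), 0 where there is no reading.
- r.get_calibration(name): a dict with "mtx" (3x3 intrinsics, pixels), "extrinsics" (4x4, takes a point from camera to world coordinates). Camera axes: x right, y up, looking along -z (the intrinsics and any distortion apply to the point x, -y, -z); pixel columns grow to the right and rows downward; lengths in m; the calibration is good to about 2 mm. A picture is of the moment at which its call begins: read the wrist's pose just before it. get_calibration takes no time and is no camera call; for the wrist camera it gives the pose at the moment of the call.
- r.finish_job(): hands the job in; it is judged then, once.
The state is a dict: "time_s": time; "joints": joint angles; "joint_velocities": joint speeds; "effort": joint torques, N m; "tcp_pos": TCP position; "ee_rot": TCP orientation; "wrist_force": force on the tool from outside, world axes, zero at the start; "moment": the same for the moment, N m; "gripper_width": opening from 0.0 (shut) to 1.0 (fully open); "gripper_force": force on a finger pad.
Only numpy, scipy, OpenCV 4.12 (cv2) and the standard library are available. Lean on these libraries where they do the work, as an engineer would, in place of code of your own. Each camera call takes 0.05 s, during which the arm holds its last target. There are 200 camera calls.

### The job

Pull the steel slide rack straight out of its sloping spring-clip dock and hang it by its handle on the hook of the retort stand, so that it hangs free and level over the drip tray and has stopped swinging. The glass slides only stand in the rack, so do not tip it over on the way, and leave the timer, the foil cup and the reagent bottle where they are.

Things in the scene. Friction and masses are not known exactly. Their poses are not given: they have to be found in the camera images.
- slide_rack: Loose steel rack of glass slides, 0.25 kg. Origin: centre of underside; z up, half-turn symmetric. Basket 40 (x) x 96 (y) mm, slides up to z = 57; two 7 mm uprights at y = +-44 carry a flat grip bar 12 (x) x 100 (y) mm, z = 112 to 146. The hook goes along x through the window below the bar. At first it leans 26 deg toward the robot; its z is the way out; the detent yields at 10 to 20 N.
- handle_underside (a point): Point on the slide rack: centre of the underside of the grip bar (x = 0, y = 0, z = 112 mm in the rack's frame). Axes as the rack's.
- dock: Fixed grey plastic dock, base 150 x 150 x 8 mm, origin at centre of underside, z up; -x roughly faces the robot. Its pocket, 36 mm deep with 1.5 mm play on the rack's broad faces, leans 26 deg toward -x; pocket floor centre at [20, 0, 45] mm. Spring rollers in black housings at its ends (80 mm either side of the middle) hold the rack.
- hook_stand: Fixed retort stand, grey base 150 (x) x 120 (y) x 10 mm, x = -65 to 85, origin on its underside, z up. 12 mm rod at x = 75, 225 mm high; from it a flat strip hook, 24 mm wide, 6 mm thick, its top 185 mm high, runs to x = -78 (roughly toward the robot), where its end turns up to z = 207. It can twist a little in its rubber bush. Clear drip tray (83 x 120 x 32 mm) fixed under it.
- hook_middle (a point): Top of the hook arm midway between rod and turned-up end, 185 mm above the worktop: the rack's bar should rest here, across the arm. Axes as the stand's: -x runs out along the arm to the turned-up end (65 mm from here, its top 22 mm above this point); the rubber bush at the rod is 55 mm away at +x.
- timer: Bystander: small white timer, 62 x 62 x 19 mm, origin at the centre of its underside.
- foil_cup: Bystander: white plastic cup with crumpled foil, 63 mm wide, 73 mm high, origin at the centre of its underside.
- bottle: Bystander: white reagent bottle with a black cap, 50 mm wide, 117 mm high, origin at the centre of its underside.

How it is judged:
By the outcome, as a careful person would: the job done as asked, in the order asked, and still so for the second after the job is handed in, with the robot touching nothing.
It also fails if it takes over 51 s, if anything falls off the work surface, if the arm or the gripper's body presses on something with over 40 N, if the wrist force passes 120 N, or if a joint passes its speed limit or range.

## Working session

There is one attempt and no reset: what is moved stays moved. The work goes in short steps, Python scripts to look and compute and a tool call to move; the robot and the scene stay as the last step left them, time stands still between calls to the robot, and variables do not carry over. Pictures are saved under pics/ and viewed, at most 12 in all, crops included, and the job is handed in when it is done.

Besides the shell and the picture viewer there is one more tool, called after "Request:" as a command line: name --argument value ..., lists and objects as JSON in quotes. jog_arm: Moves the arm, as the interface text tells. Scaled input: -1 to 1 covers 0.025 m each way for a shift and 8 degrees each way for a turn. Its arguments: {"type":"object","properties":{"plan":{"type":"string"}},"required":["plan"]}

```bash
mkdir -p pics; ls
cat > h.py <<'E'
import numpy as np,cv2
from station import r
def snap(n,f):
    K=r.get_calibration(n); p,d=r.capture(n)
    cv2.imwrite(f'pics/{f}.png',p[:,:,::-1]); np.savez(f'pics/{f}.npz',p=p,d=d,K=K['mtx'],E=K['extrinsics'])
def world(f):
    z=np.load(f'pics/{f}.npz');d=z['d'];K=z['K'];v,u=np.mgrid[:d.shape[0],:d.shape[1]]
    P=np.stack([(u-K[0,2])/K[0,0]*d,-(v-K[1,2])/K[1,1]*d,-d,np.ones_like(d)],-1)@z['E'].T
    P=P[...,:3];P[d==0]=np.nan
    return P,z['p']
E
python3 - <<'E'
from h import *
print(r.sense())
for n in('scene','side'):
    snap(n,n+'0');print(r.get_calibration(n))
E
```

```text
pics
{'time_s': 0.0, 'joints': array([ 8.87873914e+01,  2.20892492e+01,  3.78714841e-01, -3.06305389e-02,
       -6.84128848e+01, -1.48155536e+01]), 'joint_velocities': array([ 0.00708527, -0.07783064,  0.06760427, -0.06652467,  0.05055622,
        0.10028167]), 'effort': array([-6.77364351e-04, -3.90658915e+01,  1.87405032e+01,  4.21976209e+00,
        1.10132917e-02, -1.81151140e-04]), 'tcp_pos': array([0.17238592, 0.60010487, 0.22146404]), 'ee_rot': array([[ 9.61071643e-01, -2.76298758e-01, -5.42579210e-04],
       [-2.76299281e-01, -9.61069256e-01, -2.14301807e-03],
       [ 7.06570328e-05,  2.20950814e-03, -9.99997557e-01]]), 'wrist_force': array([-0.11089119, -0.05744079,  0.01871421]), 'moment': array([0.0111771 , 0.00772786, 0.00468069]), 'gripper_force': 0.0, 'gripper_width': 0.9988628746522448}
{'mtx': array([[362.76213552,   0.        , 318.8986121 ],
       [  0.        , 362.76213552, 199.35291206],
       [  0.        ,   0.        ,   1.        ]]), 'extrinsics': array([[ 0.4805459 ,  0.66874738, -0.56732052, -0.09649828],
       [-0.87693773,  0.36092196, -0.31735714, -0.33944265],
       [-0.00747332,  0.65000944,  0.75988938,  0.94223019],
       [ 0.        ,  0.        ,  0.        ,  1.        ]])}
{'mtx': array([[497.99763136,   0.        , 319.16350528],
       [  0.        , 497.99763136, 202.58631961],
       [  0.        ,   0.        ,   1.        ]]), 'extrinsics': array([[-0.99958452,  0.02464204, -0.01495199,  0.4829373 ],
       [-0.02513361, -0.49123318,  0.87066542,  1.42635883],
       [ 0.01411006,  0.87067947,  0.49164842,  0.95206169],
       [ 0.        ,  0.        ,  0.        ,  1.        ]])}
```

View pics/scene0.png

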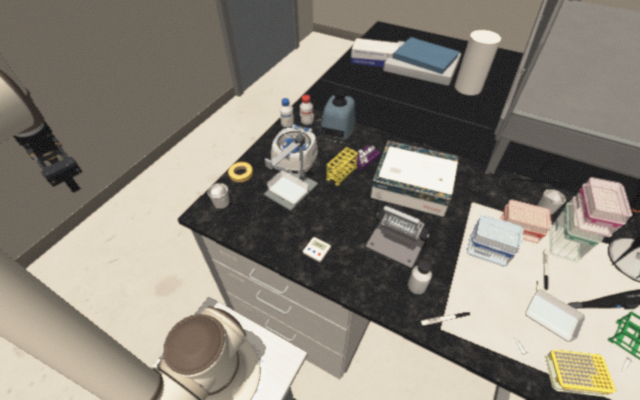

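View pics/side0.png

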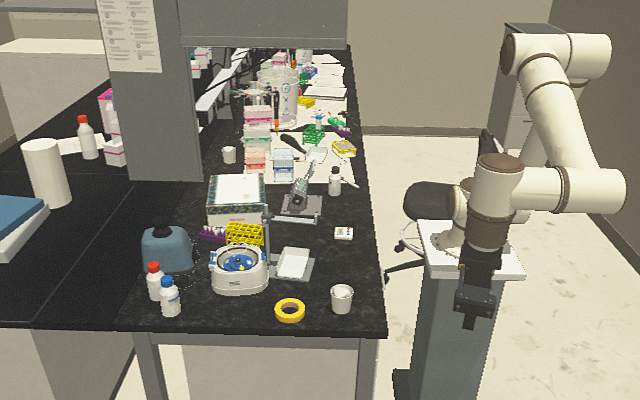

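The scene view shows the dock with the rack at about (400,235), the stand and tray at (290,185), the timer at (317,248), the cup at (218,195) and the bottle at (420,278). Next I'll enlarge the scene crops and pull the depth.

Run:
```python
from h import *
P,p=world('scene0')
a=cv2.resize(p[190:270,355:435],(400,400),interpolation=2); b=cv2.resize(p[130:210,255:335],(400,400),interpolation=2)
cv2.imwrite('pics/c0.png',np.hstack([a,b])[:,:,::-1])
for n,u,v in[('dock',400,235),('timer',317,248),('cup',218,195),('bottle',420,278),('tray',290,188)]:print(n,P[v,u].round(3))
# side cloud
Q,q=world('side0')
a=cv2.resize(q[160:230,270:340],(400,400),interpolation=2); b=cv2.resize(q[205:285,245:325],(400,400),interpolation=2)
cv2.imwrite('pics/c1.png',np.hstack([a,b])[:,:,::-1])
```

```text
dock [ 0.574 -0.245  0.034]
timer [ 0.423 -0.04   0.016]
cup [0.422 0.325 0.061]
bottle [ 0.432 -0.344  0.084]
tray [0.598 0.164 0.008]
```

View pics/c0.png

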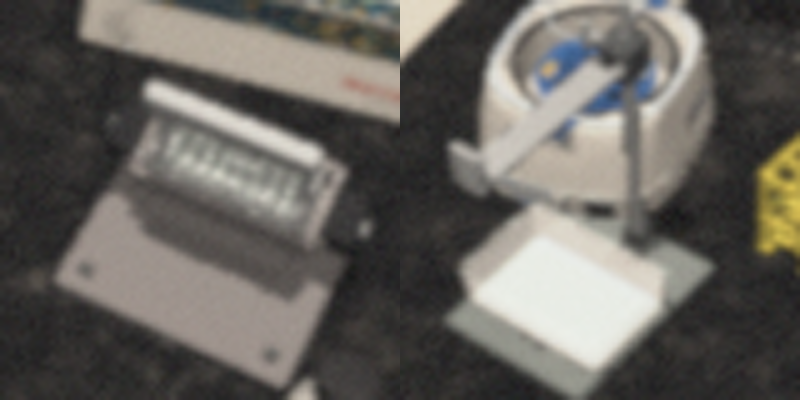

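View pics/c1.png

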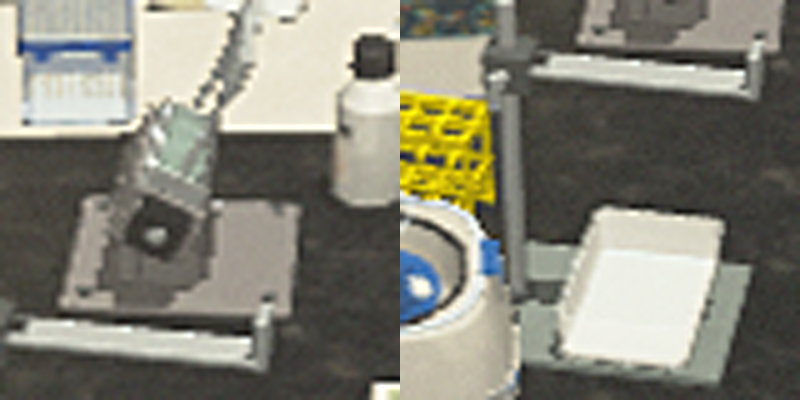

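The scene crop shows the dock base front corners at crop (55,280) and (280,388), the bar ends at (148,88) and (322,158), and the stand base front corners at (445,318), (582,398) and (715,265). The side crop shows the dock corners at (58,312), (295,318), (302,205) and (80,195), the hook arm from (530,65) to (750,85), and its tip at (757,45). Now I'll fit the poses from these.

```bash
cat > fit.py <<'E'
from h import *
from scipy.optimize import least_squares
Z={n:np.load(f'pics/{n}0.npz') for n in('scene','side')}
def proj(n,X):
    z=Z[n];c=np.linalg.inv(z['E'])@np.r_[X,1];K=z['K']
    return np.array([K[0,0]*c[0]/-c[2]+K[0,2],K[1,1]*-c[1]/-c[2]+K[1,2]])
def A(u,v):return (355+u/5,190+v/5)
def B(u,v):return (255+(u-400)/5,130+v/5)
def C(u,v):return (270+u*.175,160+v*.175)
def D(u,v):return (245+(u-400)/5,205+v/5)
def fit(obs,x0):
    def f(p):
        c,s=np.cos(p[2]),np.sin(p[2]);R=np.array([[c,-s,0],[s,c,0],[0,0,1]])
        return np.concatenate([proj(n,R@np.array(X)/1e3+[p[0],p[1],0])-uv for n,uv,X in obs])
    s=least_squares(f,x0,loss='soft_l1');return s.x,s.fun.reshape(-1,2).round(1).tolist()
dock=[('scene',A(55,280),(-75,75,8)),('scene',A(280,388),(-75,-75,8)),
('side',C(58,312),(75,75,0)),('side',C(295,318),(-75,75,0)),('side',C(302,205),(-75,-75,8)),('side',C(85,195),(75,-75,8))]
print('dock',*fit(dock,[.6,-.25,0]))
st=[('scene',B(445,318),(-65,60,10)),('scene',B(582,398),(-65,-60,10)),('scene',B(715,265),(85,-60,10)),
('side',D(752,265),(-65,-60,10)),('side',D(718,385),(-65,60,10)),('side',D(757,42),(-78,0,207))]
print('stand',*fit(st,[.62,.17,0]))
E
python3 fit.py
python3 - <<'E'
from h import *
for n in('scene0','side0'):
    P,p=world(n)
    # rack bar / hook arm by height
    m=(P[...,2]>.12)&(P[...,2]<.2)&(P[...,0]>.45)&(P[...,0]<.7)&(P[...,1]<-.1)&(P[...,1]>-.33); q=P[m]; print(n,len(q),q.mean(0).round(3) if len(q) else'')
    if len(q)>5:
        c=q.mean(0);u,s,v=np.linalg.svd(q-c);print('bar dir',v[0].round(3),((q-c)@v[0]).min(),((q-c)@v[0]).max(),np.percentile(q,[2,98],0).round(3))
    m=(P[...,2]>.165)&(P[...,2]<.215)&(P[...,0]>.45)&(P[...,0]<.68)&(P[...,1]>.05)&(P[...,1]<.3); q=P[m];print(len(q))
    if len(q)>5:
        c=np.median(q,0);u,s,v=np.linalg.svd(q-c);print('arm',c.round(3),v[0].round(3),np.percentile(q,[2,98],0).round(3))
E
```

```text
dock [ 0.57611517 -0.23765451 -0.0180162 ] [[-1.6, 0.1], [0.2, -0.2], [0.7, -0.3], [-0.6, -0.0], [-0.3, -1.4], [0.0, -0.8]]
stand [ 0.58865993  0.1612631  -0.14146799] [[-0.4, -0.2], [-0.9, 0.0], [-0.2, -0.1], [-0.3, -1.8], [-0.4, -2.9], [0.2, 0.1]]
scene0 255 [ 0.535 -0.238  0.168]
bar dir [-0.028 -1.     0.   ] -0.05220949116104626 0.04856543234892542 [[ 0.529 -0.286  0.144]
 [ 0.545 -0.19   0.179]]
398
arm [0.602 0.163 0.185] [-0.993  0.115  0.017] [[0.511 0.142 0.171]
 [0.669 0.186 0.207]]
side0 105 [ 0.543 -0.219  0.161]
bar dir [ 0.045  0.995 -0.092] -0.06265412453072094 0.03936278419033094 [[ 0.53  -0.28   0.122]
 [ 0.56  -0.181  0.18 ]]
408
arm [0.611 0.17  0.184] [-0.997  0.08   0.005] [[0.511 0.15  0.17 ]
 [0.673 0.191 0.207]]
```

Request:
jog_arm --plan "0 0 -0.5 0 0 0.94 -1;0 0 -0.5 0 0 0.94 -1;0 0 -0.5 0 0 0.94 -1;0 0 -0.5 0 0 0.94 -1;0 0 -0.5 0 0 0.94 -1;0 0 -0.5 0 0 0.94 -1;0 0 -0.5 0 0 0.94 -1;0 0 -0.5 0 0 0.94 -1;0 0 -0.5 0 0 0.94 -1;0 0 -0.5 0 0 0.94 -1"

```text
time_s: 1.1
tcp_pos: [0.1725, 0.6004, 0.3474]
ee_rot: [[-0.027, -1.0, -0.0], [-1.0, 0.027, -0.001], [0.001, 0.0, -1.0]]
wrist_force: [0.2, -0.1, 0.3]
gripper_width: 1.003
gripper_force: 0.0
```

Request:
jog_arm --plan "1 -1 0 0 0 0 -1;1 -1 0 0 0 0 -1;1 -1 0 0 0 0 -1;1 -1 0 0 0 0 -1;1 -1 0 0 0 0 -1;1 -1 0 0 0 0 -1;1 -1 0 0 0 0 -1;1 -1 0 0 0 0 -1;1 -1 0 0 0 0 -1;1 -1 0 0 0 0 -1"

```text
time_s: 2.1
tcp_pos: [0.4177, 0.3441, 0.3471]
ee_rot: [[-0.021, -1.0, -0.001], [-1.0, 0.021, -0.001], [0.001, 0.001, -1.0]]
wrist_force: [0.4, 0.8, 0.1]
gripper_width: 0.997
gripper_force: 0.0
```

Request:
jog_arm --plan "1 0 0 0 0 0 -1;1 0 0 0 0 0 -1;1 0 0 0 0 0 -1;1 0 0 0 0 0 -1;1 0 0 0 0 0 -1;1 0 0 0 0 0 -1;1 0 0 0 0 0 -1;1 0 0 0 0 0 -1;1 0 0 0 0 0 -1;1 0 0 0 0 0 -1"

```text
time_s: 3.1
tcp_pos: [0.4113, 0.0943, 0.3472]
ee_rot: [[-0.021, -1.0, -0.001], [-1.0, 0.021, -0.0], [0.0, 0.001, -1.0]]
wrist_force: [0.1, -0.2, 1.6]
gripper_width: 1.001
gripper_force: 0.0
```

Request:
jog_arm --plan "1 0 0 0 0 0 -1;1 0 0 0 0 0 -1;1 0 0 0 0 0 -1;1 0 0 0 0 0 -1;1 0 0 0 0 0 -1;1 0 0 0 0 0 -1;1 0 0 0 0 0 -1;1 0 0 0 0 0 -1;1 0 0 0 0 0 -1;1 0 0 0 0 0 -1"

```text
time_s: 4.1
tcp_pos: [0.406, -0.1555, 0.3472]
ee_rot: [[-0.022, -1.0, -0.001], [-1.0, 0.022, 0.0], [-0.0, 0.001, -1.0]]
wrist_force: [0.0, 0.3, 0.6]
gripper_width: 1.001
gripper_force: 0.0
```

Request:
jog_arm --plan "0.9 -0.3 0 0 0 0 0;0.9 -0.3 0 0 0 0 0;0.8 -0.3 0 0 0 0 0;0.8 -0.3 0 0 0 0 0;0 0 0 0.65 0 0 0;0 0 0 0.65 0 0 0;0 0 0 0.65 0 0 0;0 0 0 0.65 0 0 0;0 0 0 0.65 0 0 0;0 0 0 0 0 0 0"

```text
time_s: 5.1
tcp_pos: [0.4322, -0.2398, 0.3469]
ee_rot: [[-0.023, -0.899, 0.438], [-1.0, 0.021, -0.009], [-0.001, -0.438, -0.899]]
wrist_force: [-1.0, 0.2, 1.6]
gripper_width: 0.503
gripper_force: 0.0
```

Run:
```python
from h import *
s=r.sense();print(s['tcp_pos'],s['ee_rot'].round(3),s['gripper_width'])
snap('wrist','w0')
```

```text
[ 0.43217279 -0.2397644   0.34689782] [[-0.023 -0.899  0.438]
 [-1.     0.021 -0.009]
 [-0.001 -0.438 -0.899]] 0.502831404574503
```

View pics/w0.png

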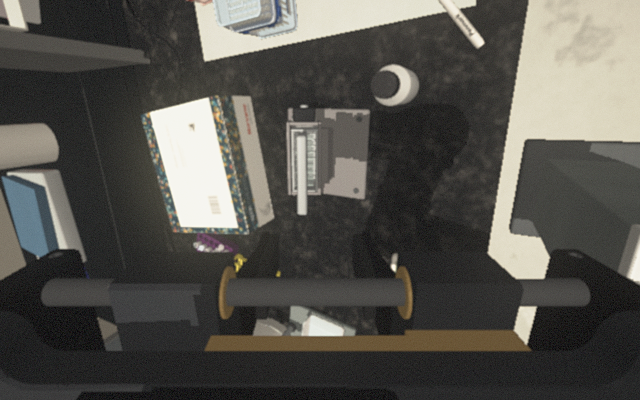

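The wrist view shows the bar as a light strip at column 302, rows 128–214, with the dock base at (288–370, 106–198). I'll measure the bar from depth.

Run:
```python
from h import *
P,p=world('w0'); s=r.sense()
q=P[120:220,290:315].reshape(-1,3); q=q[(q[:,2]>.15)&(q[:,2]<.2)]
print(len(q))
for k in range(2):
    c=(q.min(0)+q.max(0))/2; print(c.round(4),np.percentile(q,[1,50,99],0).round(4))
    q=q[np.abs(q[:,2]-np.median(q[:,2]))<.008]
v=np.linalg.svd(q-q.mean(0))[2][0];print('dir',v.round(4),'mean',q.mean(0).round(4))
n=np.linalg.svd(q-q.mean(0))[2][2];print('normal',n.round(3))
R=s['ee_rot'];t=s['tcp_pos']
print('bar top centre in tool frame',((q.mean(0)-t)@R).round(4),'dir',(v@R).round(4))
th=np.radians(-1.3);print('fit bar top', .576-.044,-.2377+.0008,.176)
```

```text
843
[ 0.5367 -0.2371  0.1648] [[ 0.528  -0.2863  0.1513]
 [ 0.5335 -0.2408  0.1762]
 [ 0.5406 -0.1893  0.179 ]]
[ 0.5341 -0.237   0.174 ] [[ 0.528  -0.2857  0.1715]
 [ 0.533  -0.241   0.1765]
 [ 0.5396 -0.1893  0.179 ]]
dir [-0.0258 -0.9996 -0.0077] mean [ 0.5332 -0.2397  0.1761]
normal [-0.437  0.004  0.9  ]
bar top centre in tool frame [-0.0026 -0.0149  0.1978] dir [1.     0.0065 0.0052]
fit bar top 0.5319999999999999 -0.2369 0.176
```

Request:
jog_arm --plan "-0.1 -0.2 1 0 0 0.05 0;-0.1 -0.2 1 0 0 0 0;0 -0.2 1 0 0 0 0;0 0 1 0 0 0 0;0 0 1 0 0 0 0;0 0 1 0 0 0 0;0 0 0.7 0 0 0 0;0 0 0.5 0 0 0 0;0 0 0.3 0 0 0 0;0 0 0 0 0 0 0"

```text
time_s: 6.15
tcp_pos: [0.5306, -0.2371, 0.1845]
ee_rot: [[-0.027, -0.899, 0.436], [-1.0, 0.026, -0.009], [-0.003, -0.436, -0.9]]
wrist_force: [-0.2, 0.5, -0.3]
gripper_width: 0.5
gripper_force: 0.0
```

Run:
```python
from h import *
s=r.sense();print(s['tcp_pos'],s['ee_rot'].round(3))
print(((np.array([.5332,-.2375,.1761])-s['tcp_pos'])@s['ee_rot']).round(4))
snap('wrist','w1');P,p=world('w1')
cv2.imwrite('pics/w1.png',cv2.resize(p,(800,500))[:,:,::-1])
```

```text
[ 0.53057188 -0.23713546  0.18454903] [[-0.027 -0.899  0.436]
 [-1.     0.026 -0.009]
 [-0.003 -0.436 -0.9  ]]
[0.0003 0.0013 0.0088]
```

View pics/w1.png

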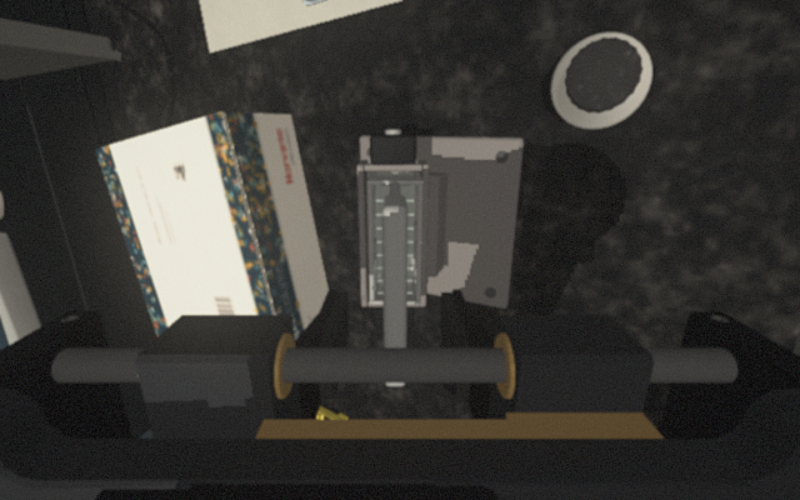

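The bar runs down column 395, centred between the fingertips (about 347 and 443). I'll advance 37 mm and close.

Request:
jog_arm --plan "0 0.05 0.4 0 0 0 0;0 0 0.4 0 0 0 0;0 0 0.4 0 0 0 0;0 0 0.27 0 0 0 0;0 0 0 0 0 0 0;0 0 0 0 0 0 1;0 0 0 0 0 0 1;0 0 0 0 0 0 1;0 0 0 0 0 0 1;0 0 0 0 0 0 1"

```text
time_s: 7.2
tcp_pos: [0.5455, -0.2377, 0.1524]
ee_rot: [[-0.028, -0.898, 0.439], [-1.0, 0.026, -0.01], [-0.003, -0.439, -0.898]]
wrist_force: [1.8, -0.2, -0.3]
gripper_width: 0.133
gripper_force: 30.1
```

Request:
jog_arm --plan "0 0 0 0 0 0 1;0 0 0 0 0 0 1;0 0 0 0 0 0 1;0 0 -0.06 0 0 0 1;0 0 -0.06 0 0 0 1;0 0 -0.06 0 0 0 1;0 0 -0.06 0 0 0 1;0 0 -0.06 0 0 0 1;0 0 -0.06 0 0 0 1;0 0 -0.06 0 0 0 1"

```text
time_s: 8.2
tcp_pos: [0.5414, -0.2372, 0.16]
ee_rot: [[-0.028, -0.899, 0.438], [-1.0, 0.027, -0.009], [-0.003, -0.438, -0.899]]
wrist_force: [5.8, -0.9, -7.5]
gripper_width: 0.134
gripper_force: 30.0
```

Request:
jog_arm --plan "0 0 -0.1 0 0 0 1;0 0 -0.1 0 0 0 1;0 0 -0.1 0 0 0 1;0 0 -0.1 0 0 0 1;0 0 -0.1 0 0 0 1;0 0 -0.1 0 0 0 1;0 0 -0.1 0 0 0 1;0 0 -0.1 0 0 0 1;0 0 -0.1 0 0 0 1;0 0 -0.1 0 0 0 1"

```text
time_s: 9.2
tcp_pos: [0.5296, -0.2372, 0.1841]
ee_rot: [[-0.028, -0.898, 0.438], [-1.0, 0.026, -0.009], [-0.003, -0.438, -0.899]]
wrist_force: [2.0, -0.6, -3.2]
gripper_width: 0.13
gripper_force: 30.0
```

Run:
```python
from h import *
s=r.sense();print(s['wrist_force'],s['moment'],s['tcp_pos'])
snap('side','s1');P,p=world('s1')
snap('wrist','w2');P2,q=world('w2')
a=cv2.resize(p[130:220,260:350],(480,480),interpolation=2);b=cv2.resize(q[60:340,220:420],(320,448))
c=np.zeros((480,800,3),np.uint8);c[:,:480]=a;c[:448,480:]=b
cv2.imwrite('pics/c2.png',c[:,:,::-1])
```

```text
[ 2.04686649 -0.63732814 -3.20247968] [0.07168229 0.37532747 0.07487679] [ 0.52963845 -0.23723949  0.18413722]
```

View pics/c2.png

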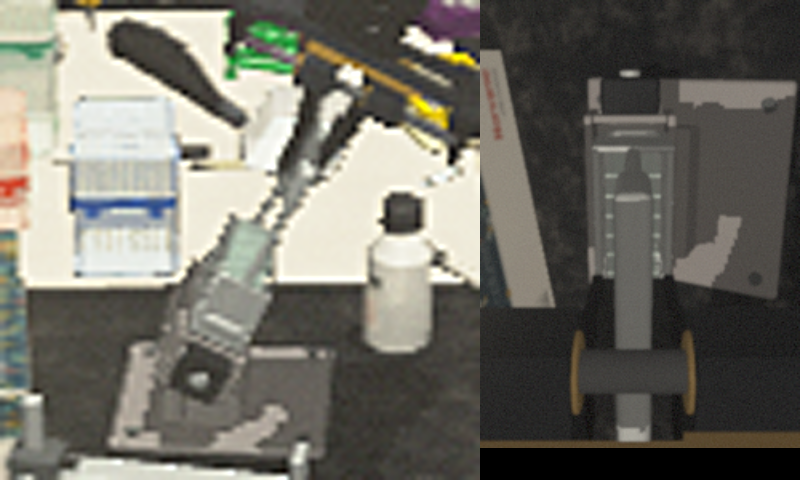

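The rack is rising along its slope with the detent released: the basket stands proud of the dock and the bar is aligned in the grip. I'll continue along the same line.

Request:
jog_arm --plan "0 0 -0.2 0 0 0 1;0 0 -0.3 0 0 0 1;0 0 -0.4 0 0 0 1;0 0 -0.5 0 0 0 1;0 0 -0.5 0 0 0 1;0 0 -0.5 0 0 0 1;0 0 -0.5 0 0 0 1;0 0 -0.5 0 0 0 1;0 0 -0.4 0 0 0 1;0 0 -0.2 0 0 0 1"

```text
time_s: 10.3
tcp_pos: [0.4858, -0.2364, 0.2753]
ee_rot: [[-0.028, -0.898, 0.44], [-1.0, 0.026, -0.01], [-0.003, -0.44, -0.898]]
wrist_force: [0.1, 1.0, -2.0]
gripper_width: 0.136
gripper_force: 30.0
```

Run:
```python
from h import *
s=r.sense();print(s['wrist_force'],s['tcp_pos'],s['joints'].round(1))
K=r.get_calibration('wrist');R=s['ee_rot'];snap('wrist','w3')
P,p=world('w3')
T=(P-s['tcp_pos'])@R
m=(np.abs(T[...,1])<.012)&(np.abs(T[...,0])<.06)&(T[...,2]>-.06)&(T[...,2]<.01)
q=T[m];print(len(q),np.percentile(q,[1,50,99],0).round(4))
# top face only (away from pads)
m2=m&(T[...,0]>.015);q=T[m2];print('far part',len(q),np.percentile(q,[5,50,95],0).round(4))
if len(q)>20: print(np.polyfit(q[:,0],q[:,2],1))
# basket rim/slides
m=(np.abs(T[...,1])<.03)&(np.abs(T[...,0])<.06)&(T[...,2]>.03)&(T[...,2]<.13);q=T[m];print('basket',np.percentile(q,[1,50,99],0).round(4))
```

```text
[ 0.07936222  0.97819087 -2.03371113] [ 0.48582009 -0.23640909  0.27532194] [-11.5   0.6 -21.3  -6.6 -42.5  13.8]
4816 [[-0.0377 -0.0115 -0.0566]
 [ 0.011   0.0004 -0.0269]
 [ 0.0493  0.0115 -0.0012]]
far part 1908 [[ 0.0173 -0.0046 -0.0279]
 [ 0.0361  0.0008 -0.0267]
 [ 0.0492  0.0059 -0.0071]]
[ 0.27823239 -0.0341996 ]
basket [[-0.0323 -0.0186  0.0399]
 [ 0.0252  0.0012  0.0747]
 [ 0.0498  0.0206  0.1156]]
```

Run:
```python
from h import *
for n in('scene0','side0'):
    P,p=world(n);P=P.reshape(-1,3)
    m=(abs(P[:,2]-.185)<.005)&(P[:,0]>.515)&(P[:,0]<.635)&(P[:,1]>.13)&(P[:,1]<.21);q=P[m]
    c=q.mean(0);print(n,len(q),c.round(4))
    for a in np.arange(.515,.635,.02):
        w=q[(q[:,0]>=a)&(q[:,0]<a+.02)];print(round(a+.01,3),np.percentile(w[:,1],[3,50,97]).round(4),np.median(w[:,2]).round(4))
    m=(P[:,2]>.195)&(P[:,2]<.215)&(P[:,0]>.48)&(P[:,0]<.54)&(P[:,1]>.13)&(P[:,1]<.22);q=P[m];print('tip',len(q),np.percentile(q,[3,50,97],0).round(4))
    m=(P[:,2]>.05)&(P[:,2]<.22)&(P[:,0]>.645)&(P[:,0]<.69)&(P[:,1]>.12)&(P[:,1]<.18);q=P[m];print('rod',len(q),np.percentile(q,[3,50,97],0).round(4))
```

```text
scene0 200 [0.5795 0.1643 0.1838]
0.525 [0.1617 0.1657 0.1761] 0.1841
0.545 [0.1592 0.1693 0.18  ] 0.1844
0.565 [0.1552 0.1655 0.1784] 0.1841
0.585 [0.1525 0.1641 0.1762] 0.1839
0.605 [0.1501 0.1608 0.1722] 0.1842
0.625 [0.1487 0.158  0.1729] 0.1835
tip 27 [[0.5105 0.1629 0.1957]
 [0.5128 0.1729 0.2025]
 [0.5165 0.1836 0.2069]]
rod 207 [[0.6461 0.1416 0.054 ]
 [0.6593 0.1513 0.167 ]
 [0.6816 0.1793 0.2091]]
side0 204 [0.5759 0.171  0.1839]
0.525 [0.1643 0.1794 0.19  ] 0.1843
0.545 [0.1589 0.1765 0.1861] 0.1841
0.565 [0.1598 0.1745 0.1838] 0.1845
0.585 [0.1575 0.1682 0.1798] 0.1832
0.605 [0.1514 0.1673 0.1779] 0.1837
0.625 [0.15   0.167  0.1759] 0.1837
tip 17 [[0.5101 0.1675 0.1964]
 [0.5129 0.1798 0.2039]
 [0.5159 0.1904 0.2069]]
rod 239 [[0.6469 0.1511 0.0581]
 [0.6607 0.1618 0.1694]
 [0.6728 0.1737 0.213 ]]
```

Request:
jog_arm --plan "0 -0.3 -0.6 0 0 0 1;0 -0.3 -0.6 0 0 0 1;0 -0.15 -0.3 -0.2 0 0 1;0 0 0 -0.4 0 0 1;0 0 0 -0.5 0 0 1;0 0 0 -0.5 0 0 1;0 0 0 -0.5 0 0 1;0 0 0 -0.5 0 0 1;0 0 0 -0.4 0 0 1;0 0 0 -0.25 0 0 1"

```text
time_s: 11.35
tcp_pos: [0.4874, -0.2364, 0.3148]
ee_rot: [[-0.028, -1.0, -0.002], [-1.0, 0.028, 0.003], [-0.003, 0.002, -1.0]]
wrist_force: [-0.3, -1.0, -2.5]
gripper_width: 0.136
gripper_force: 30.0
```

Request:
jog_arm --plan "-0.2 0.09 0 0 0 0 1;-0.4 0.09 0 0 0 0 1;-0.6 0.09 0 0 0 0 1;-0.8 0.09 0 0 0 0 1;-0.9 0.09 0 0 0 0 1;-0.9 0.09 0 0 0 0 1;-0.9 0.09 0 0 0 0 1;-0.9 0.09 0 0 0 0 1;-0.9 0.09 0 0 0 0 1;-0.9 0.09 0 0 0 0 1"

```text
time_s: 12.35
tcp_pos: [0.4679, -0.0492, 0.3169]
ee_rot: [[-0.027, -1.0, 0.002], [-1.0, 0.027, 0.004], [-0.004, -0.002, -1.0]]
wrist_force: [0.1, -0.9, -2.7]
gripper_width: 0.139
gripper_force: 30.0
```

Request:
jog_arm --plan "-0.9 0.09 0 0 0 0 1;-0.9 0.09 0 0 0 0 1;-0.9 0.09 0 0 0 0 1;-0.9 0.09 0 0 0 0 1;-0.9 0.09 0 0 0 0 1;-0.9 0.09 0 0 0 0 1;-0.9 0.09 0 0 0 0 1;-0.8 0.09 0 0 0 0 1;-0.7 0 0 0 0 0 1;-0.6 0 0 0 0 0 1"

```text
time_s: 13.35
tcp_pos: [0.4557, 0.1608, 0.3175]
ee_rot: [[-0.026, -1.0, 0.001], [-1.0, 0.026, 0.004], [-0.005, -0.001, -1.0]]
wrist_force: [0.5, -0.1, -1.8]
gripper_width: 0.139
gripper_force: 30.0
```

Request:
jog_arm --plan "-0.4 0 0 0 0 0 1;-0.25 0 0 0 0 0 1;-0.1 0 0 0 0 0.1 1;0 0 0 0 0 0.2 1;0 0 0 0 0 0.2 1;0 0 0 0 0 0.15 1;0 0 0 0 0 0.05 1;0 0 0 0 0 0 1;0 0 0 0 0 0 1;0 0 0 0 0 0 1"

```text
time_s: 14.35
tcp_pos: [0.4574, 0.1782, 0.317]
ee_rot: [[-0.125, -0.992, 0.0], [-0.992, 0.125, 0.003], [-0.003, 0.0, -1.0]]
wrist_force: [0.4, -1.1, -2.4]
gripper_width: 0.135
gripper_force: 30.0
```

Run:
```python
from h import *
s=r.sense();print(s['tcp_pos'],s['ee_rot'].round(4).tolist())
for h in(.227,):
  print('to entry',((np.array([.4565,.182,h])-s['tcp_pos'])@s['ee_rot']/.025).round(2))
snap('wrist','w4');snap('side','s4')
P,p=world('w4');P2,q=world('s4')
c=np.zeros((500,800,3),np.uint8);c[:250,:400]=cv2.resize(p,(400,250));c[250:,:400]=0
c[:,400:]=cv2.resize(q[120:320,220:380],(400,500),interpolation=2);cv2.imwrite('pics/c4.png',c[:,:,::-1])
```

```text
[0.45735957 0.17820542 0.31700706] [[-0.1253, -0.9921, 0.0001], [-0.9921, 0.1253, 0.0031], [-0.0031, 0.0003, -1.0]]
to entry [-0.14  0.05  3.6 ]
```

View pics/c4.png

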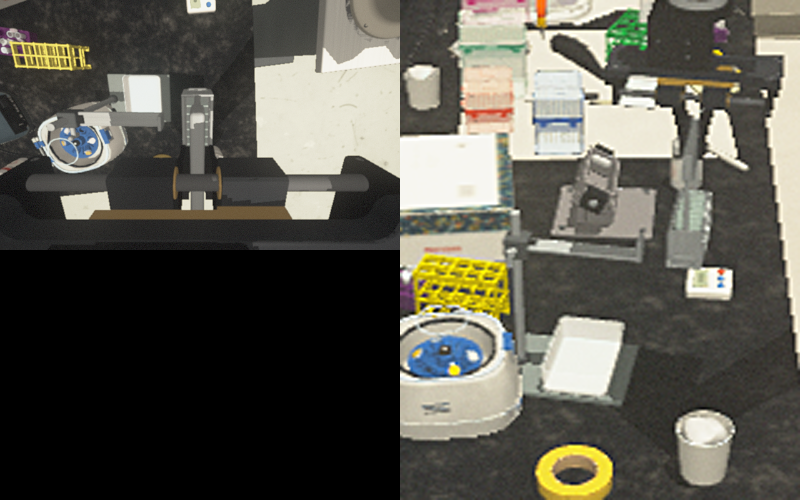

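The rack hangs upright just in front of the hook tip. In the wrist view the hook lies at about (110–163, 120) in the crop. I'll refine the arm line in the tool frame from wrist depth and check the rack tilt.

Run:
```python
from h import *
P,p=world('w4');s=r.sense();R=s['ee_rot']
q=P.reshape(-1,3);q=q[(abs(q[:,2]-.185)<.006)&(q[:,0]>.51)&(q[:,0]<.65)&(q[:,1]>.12)&(q[:,1]<.22)];print(len(q))
for a in np.arange(.51,.65,.02):
    w=q[(q[:,0]>=a)&(q[:,0]<a+.02)]
    if len(w)>5:print(round(a+.01,3),len(w),np.percentile(w[:,1],[3,50,97]).round(4),np.median(w[:,2]).round(4))
q=P.reshape(-1,3);q=q[(q[:,2]>.195)&(q[:,2]<.215)&(q[:,0]>.49)&(q[:,0]<.54)&(q[:,1]>.13)&(q[:,1]<.22)];print('tip',len(q),np.percentile(q,[3,50,97],0).round(4))
T=(P-s['tcp_pos'])@R
m=(T[...,0]>.015)&(T[...,0]<.06)&(abs(T[...,1])<.006)&(abs(T[...,2]+.027)<.008);q=T[m];print('bar top',len(q),np.percentile(q,[3,50,97],0).round(4),np.polyfit(q[:,0],q[:,2],1).round(4))
m=(abs(T[...,0])<.06)&(abs(T[...,1])<.03)&(T[...,2]>.05)&(T[...,2]<.1);q=T[m];print('basket',len(q),np.percentile(q,[1,50,99],0).round(4))
```

```text
3053
0.52 278 [0.1624 0.1715 0.1845] 0.1857
0.54 458 [0.1601 0.1712 0.1831] 0.1858
0.56 465 [0.1572 0.1686 0.1806] 0.1858
0.58 470 [0.1544 0.1654 0.1778] 0.1857
0.6 462 [0.1518 0.1627 0.1744] 0.1857
0.62 458 [0.149  0.16   0.1718] 0.1858
0.64 462 [0.1449 0.1572 0.1694] 0.1863
tip 218 [[0.5098 0.1638 0.1959]
 [0.5124 0.1741 0.207 ]
 [0.5167 0.186  0.2087]]
bar top 1579 [[ 0.0163 -0.0046 -0.0279]
 [ 0.0344  0.0007 -0.0266]
 [ 0.0491  0.0056 -0.0228]] [ 0.0403 -0.0277]
basket 2155 [[-0.0243 -0.0185  0.0597]
 [ 0.0252  0.0015  0.0711]
 [ 0.0476  0.0208  0.0992]]
```

Request:
jog_arm --plan "-0.15 0 0.2 0 0 0.06 1;0 0 0.4 0 0 0 1;0 0 0.5 0 0 0 1;0 0 0.5 0 0 0 1;0 0 0.5 0 0 0 1;0 0 0.5 0 0 0 1;0 0 0.5 0 0 0 1;0 0 0.35 0 0 0 1;0 0 0.15 0 0 0 1;0 0 0 0 0 0 1"

```text
time_s: 15.45
tcp_pos: [0.4576, 0.182, 0.2263]
ee_rot: [[-0.134, -0.991, -0.001], [-0.991, 0.134, 0.002], [-0.002, 0.001, -1.0]]
wrist_force: [-0.3, -0.3, -1.7]
gripper_width: 0.136
gripper_force: 30.0
```

Request:
jog_arm --plan "0 -0.1 0 0 0 0 1;0 -0.2 0 0 0 0 1;0 -0.3 0 0 0 0 1;0 -0.3 0 0 0 0 1;0 -0.3 0 0 0 0 1;0 -0.3 0 0 0 0 1;0 -0.3 0 0 0 0 1;0 -0.3 0 0 0 0 1;0 -0.2 0 0 0 0 1;0 -0.1 0 0 0 0 1"

```text
time_s: 16.45
tcp_pos: [0.5178, 0.1742, 0.2268]
ee_rot: [[-0.134, -0.991, -0.0], [-0.991, 0.134, 0.003], [-0.003, 0.0, -1.0]]
wrist_force: [0.5, -0.2, -2.4]
gripper_width: 0.14
gripper_force: 30.0
```

Run:
```python
from h import *
s=r.sense();print(s['tcp_pos'],s['wrist_force'],s['ee_rot'].round(4).tolist())
print('to mid',((np.array([.5755,.1663,.194])-s['tcp_pos'])@s['ee_rot']/.025).round(2))
snap('side','s5');P2,q=world('s5')
cv2.imwrite('pics/c5.png',cv2.resize(q[150:270,240:360],(600,600),interpolation=2)[:,:,::-1])
```

```text
[0.51781986 0.17415638 0.22682512] [ 0.49417434 -0.23459221 -2.40751994] [[-0.1338, -0.991, -0.0001], [-0.991, 0.1338, 0.0029], [-0.0029, 0.0005, -1.0]]
to mid [ 0.01 -2.33  1.31]
```

View pics/c5.png

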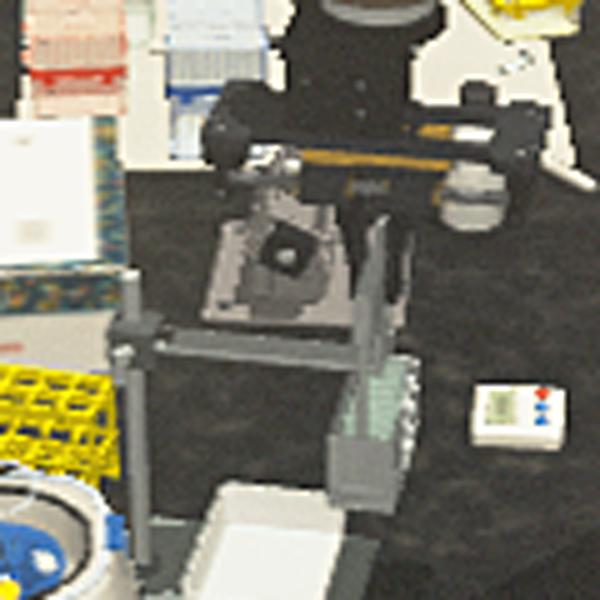

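The hook tip (365,340) is passing through the window below the bar and above the slides. I'll continue to the middle, then lower.

Request:
jog_arm --plan "0 -0.1 0 0 0 0 1;0 -0.2 0 0 0 0 1;0 -0.3 0 0 0 0 1;0 -0.3 0 0 0 0 1;0 -0.3 0 0 0 0 1;0 -0.3 0 0 0 0 1;0 -0.3 0 0 0 0 1;0 -0.3 0 0 0 0 1;0 -0.2 0 0 0 0 1;0 -0.05 0 0 0 0 1"

```text
time_s: 17.5
tcp_pos: [0.5761, 0.1663, 0.2268]
ee_rot: [[-0.134, -0.991, -0.0], [-0.991, 0.134, 0.003], [-0.003, 0.001, -1.0]]
wrist_force: [-0.2, -0.1, -2.5]
gripper_width: 0.136
gripper_force: 30.0
```

Request:
jog_arm --plan "0 0 0.1 0 0 0 1;0 0 0.2 0 0 0 1;0 0 0.2 0 0 0 1;0 0 0.2 0 0 0 1;0 0 0.2 0 0 0 1;0 0 0.15 0 0 0 1;0 0 0.1 0 0 0 1;0 0 0.05 0 0 0 1;0 0 0.04 0 0 0 1;0 0 0 0 0 0 1"

```text
time_s: 18.5
tcp_pos: [0.5755, 0.1665, 0.196]
ee_rot: [[-0.134, -0.991, 0.0], [-0.991, 0.134, 0.003], [-0.003, 0.0, -1.0]]
wrist_force: [0.2, 0.1, -2.9]
gripper_width: 0.135
gripper_force: 30.0
```

Request:
jog_arm --plan "0 0 0.02 0 0 0 1;0 0 0.02 0 0 0 1;0 0 0.02 0 0 0 1;0 0 0.02 0 0 0 1;0 0 0.02 0 0 0 1;0 0 0 0 0 0 1;0 0 0 0 0 0 1;0 0 0 0 0 0 1;0 0 0 0 0 0 1;0 0 0 0 0 0 1"

```text
time_s: 19.5
tcp_pos: [0.5755, 0.1665, 0.1935]
ee_rot: [[-0.134, -0.991, 0.0], [-0.991, 0.134, 0.003], [-0.003, 0.0, -1.0]]
wrist_force: [1.1, -0.2, -2.8]
gripper_width: 0.134
gripper_force: 30.0
```

Request:
jog_arm --plan "0 0 0.02 0 0 0 1;0 0 0.02 0 0 0 1;0 0 0.02 0 0 0 1;0 0 0 0 0 0 1;0 0 0 0 0 0 1;0 0 0 0 0 0 1;0 0 0 0 0 0 1;0 0 0 0 0 0 1;0 0 0 0 0 0 1;0 0 0 0 0 0 1"

```text
time_s: 20.5
tcp_pos: [0.5756, 0.1665, 0.193]
ee_rot: [[-0.133, -0.991, 0.001], [-0.991, 0.133, 0.003], [-0.003, -0.001, -1.0]]
wrist_force: [-3.0, -0.3, 5.6]
gripper_width: 0.134
gripper_force: 30.0
```

Contact: the hook now carries the rack. I'll ease off half a millimetre and open gently.

Request:
jog_arm --plan "0 0 -0.02 0 0 0 1;0 0 0 0 0 0 1;0 0 0 0 0 0 0.72;0 0 0 0 0 0 0.68;0 0 0 0 0 0 0.64;0 0 0 0 0 0 0.6;0 0 0 0 0 0 0.5;0 0 0 0 0 0 0.4;0 0 0 0 0 0 0.3;0 0 0 0 0 0 0.25"

```text
time_s: 21.5
tcp_pos: [0.5755, 0.1665, 0.1924]
ee_rot: [[-0.133, -0.991, 0.0], [-0.991, 0.133, 0.003], [-0.003, 0.0, -1.0]]
wrist_force: [-0.0, 0.1, -1.1]
gripper_width: 0.349
gripper_force: 0.0
```

Run:
```python
from h import *
s=r.sense();print(s['tcp_pos'],s['wrist_force'],s['gripper_width'],s['gripper_force'])
snap('wrist','w6');snap('side','s6');P2,q=world('s6');P,p=world('w6')
c=np.hstack([cv2.resize(q[150:270,240:340],(400,480),interpolation=2),cv2.resize(p[60:340,200:433],(400,480),interpolation=2)])
cv2.imwrite('pics/c6.png',c[:,:,::-1])
```

```text
[0.57554578 0.16653302 0.19242265] [-0.01528776  0.09642234 -1.09365248] 0.3487205207444348 0.0
```

View pics/c6.png

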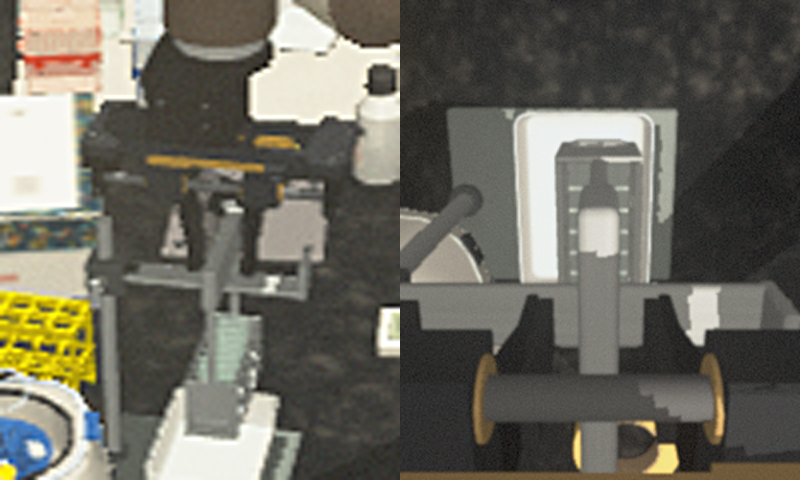

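The rack hangs on the arm with the fingers clear on both sides. Now I'll withdraw straight up.

Request:
jog_arm --plan "0 0 -0.1 0 0 0 0.25;0 0 -0.2 0 0 0 0.25;0 0 -0.3 0 0 0 0.25;0 0 -0.4 0 0 0 0.25;0 0 -0.5 0 0 0 0.25;0 0 -0.7 0 0 0 0.25;0 0 -0.8 0 0 0 0.25;0 0 -0.8 0 0 0 0.25;0 0 -0.8 0 0 0 0.25;0 0 -0.4 0 0 0 0.25"

```text
time_s: 22.6
tcp_pos: [0.5762, 0.1663, 0.3208]
ee_rot: [[-0.133, -0.991, 0.005], [-0.991, 0.133, 0.005], [-0.005, -0.004, -1.0]]
wrist_force: [0.0, 1.1, 0.6]
gripper_width: 0.374
gripper_force: 0.0
```

Request:
jog_arm --plan "0 0 0 0 0 0 0.25;0 0 0 0 0 0 0.25;0 0 0 0 0 0 0.25;0 0 0 0 0 0 0.25;0 0 0 0 0 0 0.25;0 0 0 0 0 0 0.25;0 0 0 0 0 0 0.25;0 0 0 0 0 0 0.25;0 0 0 0 0 0 0.25;0 0 0 0 0 0 0.25"

```text
time_s: 23.6
tcp_pos: [0.5755, 0.1661, 0.3175]
ee_rot: [[-0.133, -0.991, 0.0], [-0.991, 0.133, 0.003], [-0.003, 0.0, -1.0]]
wrist_force: [-0.8, -0.2, -0.7]
gripper_width: 0.378
gripper_force: 0.0
```

Request:
jog_arm --plan "0 0 0 0 0 0 0.25;0 0 0 0 0 0 0.25;0 0 0 0 0 0 0.25;0 0 0 0 0 0 0.25;0 0 0 0 0 0 0.25;0 0 0 0 0 0 0.25;0 0 0 0 0 0 0.25;0 0 0 0 0 0 0.25;0 0 0 0 0 0 0.25;0 0 0 0 0 0 0.25"

```text
time_s: 24.6
tcp_pos: [0.5755, 0.1662, 0.3175]
ee_rot: [[-0.133, -0.991, 0.0], [-0.991, 0.133, 0.003], [-0.003, 0.0, -1.0]]
wrist_force: [-0.1, -1.0, -0.4]
gripper_width: 0.371
gripper_force: 0.0
```

Run:
```python
from h import *
import time
def bar(n):
    P,p=world(n);q=P.reshape(-1,3)
    q=q[(abs(q[:,2]-.219)<.007)&(q[:,0]>.55)&(q[:,0]<.605)&(q[:,1]>.1)&(q[:,1]<.23)]
    A=np.c_[q[:,:2]-[.575,.166],np.ones(len(q))];print(n,len(q),q.mean(0).round(4),np.percentile(q,[2,98],0).round(4).tolist(),'slopes',np.linalg.lstsq(A,q[:,2],rcond=None)[0].round(4))
    return p
snap('wrist','w7');p=bar('w7')
d=[]
for i in range(6):
    snap('side','s7');P,q=world('s7');d.append(q[150:300,240:360].astype(int))
print('motion',[float(abs(d[i]-d[0]).mean().round(2)) for i in range(1,6)])
c=np.hstack([cv2.resize(q[150:270,240:340],(400,480),interpolation=2),cv2.resize(p[60:340,200:433],(400,480),interpolation=2)])
cv2.imwrite('pics/c7.png',c[:,:,::-1])
```

```text
w7 1387 [0.5739 0.163  0.2194] [[0.5642, 0.1194, 0.2165], [0.5838, 0.213, 0.221]] slopes [0.0079 0.0034 0.2194]
motion [2.64, 2.64, 2.66, 2.64, 2.65]
```

View pics/c7.png

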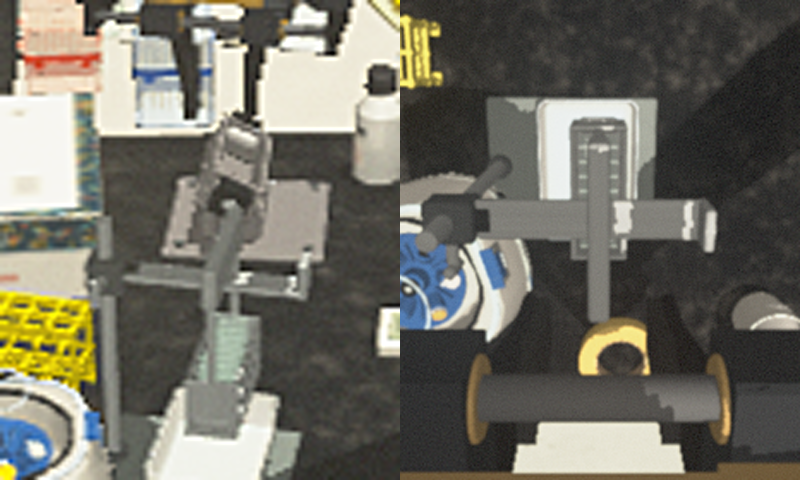

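The rack hangs at mid-hook over the tray, level to within half a degree and still (the image difference stays at noise level). The gripper is about 100 mm above it, touching nothing.

```bash
python3 -c "
from station import r
print(r.finish_job())"
```

```text
the job is handed in; nothing more can be done
None
```

The slide rack hangs free, level and still by its handle at mid-hook over the drip tray, the robot is clear and never went near the timer, cup or bottle, and the job is handed in at about 25 s; no verdict was returned.

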